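# Zero the sheet tally click by click

## Task

The batch of silvered sheets is finished, so bring the bigger tally, the one with the eight-armed wheel, back to its start mark: with a fingertip, flick the edge of its wheel clockwise (seen from above) click by click until the one long arm with the round eye rests in its click at the pointer, and do not run past it. Nothing is to be picked up: do not lift or shove the tally, and leave the smaller tally, its wheel and everything else on the bench as they are.

Things in the scene. Friction and masses are not known exactly. Their poses are not given: they have to be found in the camera images.
- sheet_tally: the sheet tally, the bigger of two: a loose, heavy (2 to 3 kg) desk counter of grey painted metal standing on the table, carrying the eight-armed wheel. Origin: centre of its underside, on the wheel's vertical axis; z up. Case 40 mm high, 120 x 120 mm, x from -54 to +66 mm. The wheel is bare at its front (the tally's own -x side, towards the robot) and at both sides
- hood_edge (a point): middle of the front edge of the sheet tally's hood, top face, 78 mm above the table and 30 mm behind (+x of) the wheel's axis. The hood is a plate (underside at 72 mm) over the back of the wheel, from here to 73 mm farther back, 102 mm wide, on a back wall
- tally_wheel (a joint): turn of the eight-armed wheel, rad, growing clockwise seen from above (its front edge moves to the tally's own +y). At 0 the long arm points along the tally's -y, at pi along +y at the pointer. Eight clicks a turn, at multiples of pi/4; a sprung pawl pulls it to the nearest, so a push past half way (pi/8) snaps it on. About 2.5 N at an arm's tip. Starts 2, 3 or 4 clicks short of pi; no end stop
- wheel_centre (a point): on the wheel's axis at its top face, 64 mm above the table; axes are the tally's. Bare aluminium wheel 18 mm thick (underside 6 mm over the case): hub of radius 36 mm, eight arms 45 degrees apart, 10 mm wide, round tips; seven reach to radius 66 mm, the long one to 78 mm. In a click, arms point along the tally's own x and y axes and the diagonals
- long_arm_eye (a point): centre of the round eye, 18 mm across, at the end of the wheel's one long arm, on its top face, 69 mm from the axis
- pointer_tip (a point): the sheet tally's pointer: a small steel wedge on a post at the tally's own +y side, its tip 82 mm from the wheel's axis and looking at it; top of the post 56 mm above the table, the post reaches out to 98 mm from the axis
- frame_tally: the other, smaller grey tally, not to be touched: case 36 mm high, 90 x 85 mm, hood top 68 mm; its wheel has six arms reaching to 44 mm radius. Origin: centre of its underside, on its wheel's axis. Loose, about 1.1 kg. Either tally may be the left one
- frame_arm_tip (a point): tip of one arm of the smaller tally's wheel, top face, 55 mm above the table; that wheel has no clicks and turns lightly
- dye_jar: bystander, loose: tall dark lidded jar, 96 mm across, 170 mm high; origin at the centre of its underside
- size_jar: bystander, loose: white lidded jar, 76 mm across, 130 mm high; origin at the centre of its underside
- tub: bystander, loose: dark open steel pot, 110 mm across, 75 mm high; origin at the centre of its underside
- beaker: bystander, loose: small white open cup, 42 mm across, 55 mm high; origin at the centre of its underside
- brush: bystander, loose: brush lying flat, handle towards its own -x; origin at the centre of its underside (about the middle of its length)
- burnisher: bystander, loose: wooden rubbing block, 50 x 90 mm, with a bar handle, 46 mm high; origin at the centre of its underside
- wax_tin: bystander, loose: flat round steel tin, 60 mm across, 35 mm high; origin at the centre of its underside
Mind the look-alikes: they are no part of the job. What is shaped like the sheet_tally but pink or purple is not meant.

How it is judged:
By the outcome, as a careful person would: the job done as asked, in the order asked, and still so for the second after the job is handed in, with the robot touching nothing.
It also fails if it takes over 48 s, if anything falls off the work surface, if the arm or the gripper's body presses on something with over 40 N, if the wrist force passes 120 N, or if a joint passes its speed limit or range.

## Robot

A 6-joint arm with a two-finger parallel gripper is mounted at the origin on the work surface. World frame = base frame: x ahead of the robot, y to its left, z up, the work surface at z = 0. Lengths are in mm, angles in rad, forces in N, time in s.
With the tool pointing down it reaches from about 350 to 975 mm from the base axis. Payload 7.1 kg.
Tool frame: the origin (TCP) lies at the very end of the fingers, on their centre line; the grasp point (between the pads) lies 19 mm behind it (ctrl.pinch_z is the distance from the TCP to the grasp point, in mm); z points along the fingers, y is the direction in which the jaws open and shut (so a half turn about z gives the same grasp; the last joint's range is limited). The gripper opens to 88 mm and grips with 3 to 60 N. Pads are 20 mm wide; open, the fingers measure 115 mm over their backs; the gripper's body (75 mm by 178 mm) begins 61 mm behind the grasp point.
Start: joints at [-1.323, 0.423, 1.63, -0, 1.089, -0.019], TCP at [164.797, -602.865, 222.675] pointing down, gripper open.
Joint ranges: [-3, 3], [-0.9, 2.11], [0.09, 2.58], [-1.31, 4.45], [0.11, 2.69], [-2.54, 2.54]. Speed limits (rad/s): [2.39, 2.39, 3.01, 3.14, 3.14, 3.14].

## Interface

Orientations are given as a rotation vector (axis times angle).
In Python, from workcell import ctrl gives the robot as it stands.
- The arm moves only by the shell command python3 -m inch 'ROWS' [OPENING]. ROWS is JSON, a list of rows, each an object with "xyz": the shift along the tool's x, y, z in cm, a list of three; "spin": the turn about the tool's z in degrees. A call has 1 to 20 rows; each row is the pose to reach, as a shift and turn from the pose measured when the call began, along the tool's axes at that moment; what a row does not reach only later rows make up. A row lasts 1/10 s, in which the tool goes at most 50 mm and 8.59 degrees, less where a joint would pass 70% of its speed; a pose out of reach is approached as far as the arm can. A call with a gripper value outside its range is refused whole. OPENING is the closure, from 0 (fully open) to 1 (shut), set as the call begins (- or left out, the last holds). The fingers move at their own pace and stop on an object; the grip force is fixed at half the most. Time passes only in rows, so rows that repeat a pose let the fingers close. It gives the time, the measured TCP pose, the force and the opening at its end, in the units of the state.
- ctrl.get_obs(): the state, without advancing time (a new reading comes with each control period).
- ctrl.get_image(name): name is "scene" or "top" or "wrist"; returns the picture (384x512x3 uint8, red, green, blue); there is no depth.
- ctrl.camera_info(name): a dict with "camera_matrix" (3x3 intrinsics, pixels), "R" (3x3) and "t" (3): a world point X has camera coordinates R X + t; the wrist camera has in their place "hand_eye" (4x4, takes a point from camera to tool coordinates, whose origin is the TCP and whose axes are the flange's). Camera axes: x right, y down, z forward; pixel columns grow to the right and rows downward; lengths in mm; the calibration is good to about 2 mm. The wrist camera is an equidistant fisheye: a pixel r from the principal point sees the ray r / f radians off the axis. A picture is of the moment at which its call begins: read the wrist's pose just before it. camera_info takes no time and is no camera call.
- ctrl.close_job(): hands the job in, once; it reports no verdict.
The state is a dict: "t": time; "qpos": joint angles; "qvel": joint speeds; "joint_torque": joint torques, N m; "ee_pos": TCP position; "orientation": TCP orientation; "ft_force": force on the tool from outside, world axes, zero at the start; "moment": the same for the moment, N m; "width": finger opening in mm.
Only numpy, scipy, OpenCV 4.12 (cv2) and the standard library are available. Lean on these libraries where they do the work, as an engineer would, in place of code of your own. Each camera call takes 0.05 s, during which the arm holds its last target. There are 200 camera calls.

## Working session

There is one attempt and no reset: what is moved stays moved. The work goes in short steps, Python scripts to look and compute and a shell command to move; the robot and the scene stay as the last step left them, time stands still between calls to the robot, and variables do not carry over. Pictures are saved under pics/ and viewed, about 8 in all and at most 12, crops included, and the job is handed in when it is done.

```bash
mkdir -p pics
python3 - <<'E'
from workcell import ctrl
import cv2,json
o=ctrl.get_obs();print(o['t'],o['ee_pos'],o['orientation'],o['width'])
for n in("top","scene"):
    cv2.imwrite(f"pics/{n}0.png",ctrl.get_image(n)[:,:,::-1]); i=ctrl.camera_info(n);print(n,i)
print(ctrl.camera_info("wrist"))
E
```

```text
0.0 [ 164.65970619 -602.30609298  221.89984297] [-3.11212697e+00 -4.17660571e-01  2.84672897e-04] 87.88730316880616
top {'camera_matrix': array([[455.60159309,   0.        , 251.68444665],
       [  0.        , 455.60159309, 191.8220961 ],
       [  0.        ,   0.        ,   1.        ]]), 'R': array([[ 0.01202268, -0.9994521 ,  0.03083768],
       [-0.99196878, -0.01580466, -0.12549168],
       [ 0.1259103 , -0.02908127, -0.99161529]]), 't': array([  47.35401011,  532.28435179, 1313.00714711])}
scene {'camera_matrix': array([[474.57695742,   0.        , 259.17586435],
       [  0.        , 474.57695742, 188.43785886],
       [  0.        ,   0.        ,   1.        ]]), 'R': array([[ 0.05553526,  0.99842958,  0.00736311],
       [ 0.76516014, -0.03782028, -0.64272824],
       [-0.64144041,  0.04132804, -0.76605887]]), 't': array([-116.04958106, -347.92067051, 1672.57983412])}
{'camera_matrix': array([[297.31863964,   0.        , 254.27816861],
       [  0.        , 297.31863964, 193.11429152],
       [  0.        ,   0.        ,   1.        ]]), 'hand_eye': array([[-2.29592015e-03, -9.58320243e-01, -2.85686964e-01,
         7.74234275e+01],
       [ 9.99997333e-01, -2.12882912e-03, -8.95434611e-04,
        -2.58728594e-01],
       [ 2.49934387e-04, -2.85688258e-01,  9.58322575e-01,
        -1.61934036e+02],
       [ 0.00000000e+00,  0.00000000e+00,  0.00000000e+00,
         1.00000000e+00]])}
```

View pics/top0.png

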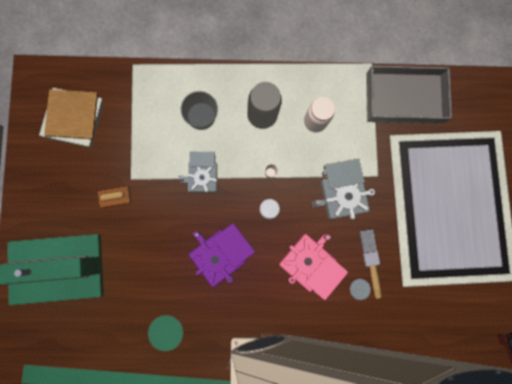

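View pics/scene0.png

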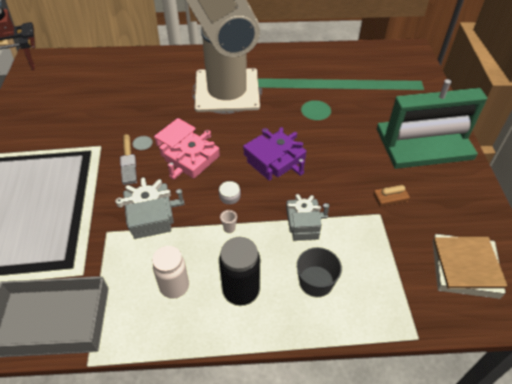

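The bigger grey tally is at top (347,190) and the smaller six-armed one at (202,175). The pink (313,265) and purple (221,255) ones are look-alikes. Next I'll confirm this in an enlarged crop.

Run:
```python
import cv2
a=cv2.imread("pics/top0.png")[145:235,290:400]; b=cv2.imread("pics/scene0.png")[165:245,100:200]
cv2.imwrite("pics/crop.png",cv2.hconcat([cv2.resize(a,(440,360),interpolation=2),cv2.resize(b,(360,360),interpolation=2)]))
```

```text
(no output)
```

View pics/crop.png

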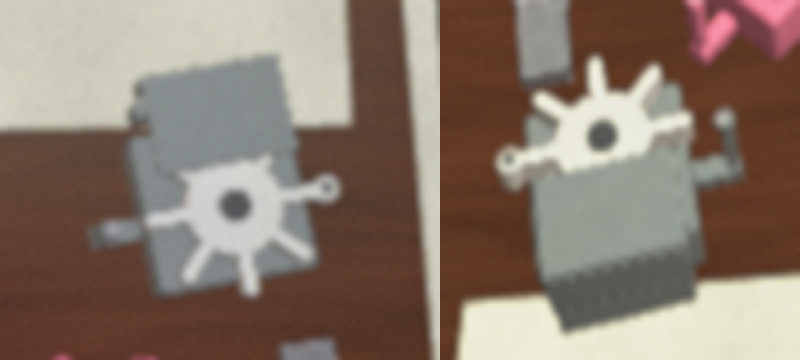

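The crop confirms it: grey, eight arms, wheel centre at top (348.7,196.5), long-arm eye at (371.5,192) on the side away from the pointer (316,204). The wheel is at 0, so it needs 4 clicks.

```bash
cat > h.py <<'E'
import numpy as np
from workcell import ctrl
def cast(n,u,v,z):
    i=ctrl.camera_info(n);K,R,t=i['camera_matrix'],i['R'],i['t']
    d=R.T@np.linalg.solve(K,[u,v,1]);c=-R.T@t
    return c+d*(z-c[2])/d[2]
E
python3 - <<'E'
from h import *
from scipy.spatial.transform import Rotation as Ro
a=[cast("top",*p) for p in((348.75,196.5,64),(371.5,192,64),(316,204,50))]
b=[cast("scene",*p) for p in((100+160/3.6,165+136/3.6,64),(100+70/3.6,165+158/3.6,64))]
for x in a+b:print(x.round(1))
for p in(a,b):
    d=p[1]-p[0];print(np.hypot(*d[:2]),np.degrees(np.arctan2(d[1],d[0]))+90)
o=ctrl.get_obs();print(Ro.from_rotvec(o['orientation']).as_matrix().round(3),o['t'])
E
```

```text
[ 518.4 -226.1   64. ]
[ 532.6 -292.9   64. ]
[ 496.6 -132.9   50. ]
[ 547.4 -220.6   64. ]
[ 564.8 -284.1   64. ]
68.32625428123131 12.01253150273341
65.88552483517718 15.262383013874185
[[ 0.965  0.264 -0.   ]
 [ 0.264 -0.965  0.001]
 [-0.    -0.001 -1.   ]] 0.1
```

```bash
python3 -m inch '[{"xyz":[3.5,-2.5,0],"spin":-7},{"xyz":[7,-5,0],"spin":-14},{"xyz":[10.5,-7.7,0],"spin":-21},{"xyz":[14,-10.3,0],"spin":-28},{"xyz":[17.5,-12.9,0],"spin":-35},{"xyz":[21,-15.5,0],"spin":-42},{"xyz":[24.5,-18,0],"spin":-50},{"xyz":[28,-20.6,0],"spin":-58},{"xyz":[31,-23,0],"spin":-66},{"xyz":[33,-24.5,0],"spin":-74},{"xyz":[33.9,-25,0],"spin":-82},{"xyz":[33.9,-25,0],"spin":-87},{"xyz":[33.9,-25,0],"spin":-87},{"xyz":[33.9,-25,0],"spin":-87},{"xyz":[33.9,-25,0],"spin":-87}]' 1
cat >> h.py <<'E'
from scipy.spatial.transform import Rotation as Ro
import cv2
def shot(name):
    o=ctrl.get_obs(); im=ctrl.get_image("wrist"); cv2.imwrite(f"pics/{name}.png",im[:,:,::-1]); return o
def wcast(o,u,v,z):
    i=ctrl.camera_info("wrist");K=i['camera_matrix'];H=i['hand_eye']
    x,y=(u-K[0,2]),(v-K[1,2]);r=np.hypot(x,y);th=r/K[0,0]
    d=np.array([np.sin(th)*x/r,np.sin(th)*y/r,np.cos(th)])
    R=Ro.from_rotvec(o['orientation']).as_matrix()
    c=np.array(o['ee_pos'])+R@H[:3,3];d=R@H[:3,:3]@d
    return c+d*(z-c[2])/d[2]
E
python3 - <<'E'
from h import *
import json
o=shot("w1"); json.dump({k:list(map(float,o[k])) for k in('ee_pos','orientation')},open("w1.json","w"))
print(o['ee_pos'],o['width'],o['t'])
E
```

```text
t: 1.6
ee_pos: [425.5, -272.1, 222.2]
orientation: [-1.973, -2.443, -0.001]
ft_force: [-0.2, 0.6, 0.1]
width: 0.5
[ 425.50046399 -272.05799628  222.22246163] 0.5250461522113891 1.6
```

View pics/w1.png

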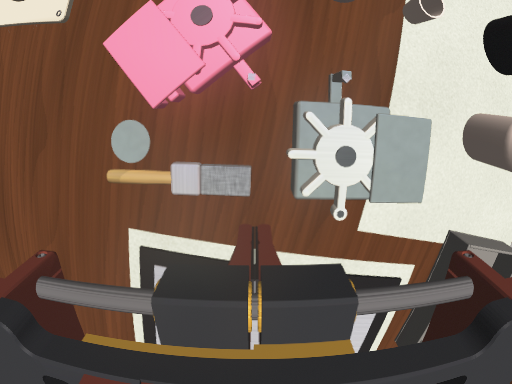

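The wrist view shows wheel centre (346,156), eye (340,213), front arm tip (290,154) and pointer (346,77).

Run:
```python
from h import *
import json
o=json.load(open("w1.json"))
c,e,f,p=[wcast(o,*q) for q in((346,156,64),(340,213.5,64),(290,154,64),(346,78,56))]
s=[cast("scene",100+160/3.6,165+136/4.5,64),cast("scene",100+70/3.6,165+158/4.5,64)]
for q in(c,e,f,p,*s):print(q.round(1),np.hypot(*(q-c)[:2]).round(1))
for d in(c-f,p-c,c-e,e*0+s[0]-s[1]):print(np.degrees(np.arctan2(d[1],d[0])).round(1))
R=Ro.from_rotvec(o['orientation']).as_matrix();print(R.round(3), np.degrees(np.arctan2(R[1,0],R[0,0])))
```

```text
[ 519.3 -224.3   64. ] 0.0
[ 531.9 -291.8   64. ] 68.6
[ 456.5 -236.6   64. ] 64.0
[ 500.3 -138.3   56. ] 88.1
[ 521.3 -223.2   64. ] 2.4
[ 535.  -288.1   64. ] 65.6
11.1
102.5
100.6
101.9
[[-0.21   0.978 -0.001]
 [ 0.978  0.21   0.001]
 [ 0.002 -0.    -1.   ]] 102.15158798338058
```

```bash
python3 -m inch '[{"xyz":[0,0,3.5]},{"xyz":[0,0,7]},{"xyz":[0,0,10.5]},{"xyz":[0,0,13.5]},{"xyz":[0,0,16]},{"xyz":[0,0,17]},{"xyz":[0,0,17]},{"xyz":[0,1.2,17]},{"xyz":[0.1,2.4,17]},{"xyz":[0.2,3.6,17]},{"xyz":[0.2,3.6,17]}]' &&
python3 -m inch '[{"xyz":[0.5,0,0]},{"xyz":[1,0,0]},{"xyz":[1.4,0,0]},{"xyz":[1.8,0,0]},{"xyz":[2.2,0,0]},{"xyz":[2.6,0,0]},{"xyz":[3,0,0]},{"xyz":[3.4,0,0]},{"xyz":[3.7,0,0]},{"xyz":[4,0,0]},{"xyz":[4,0,0]}]' &&
python3 -m inch '[{"xyz":[0,-1.2,0]},{"xyz":[0,-2.4,0]},{"xyz":[0,-3.6,0]},{"xyz":[-1.5,-3.6,0]},{"xyz":[-3,-3.6,0]},{"xyz":[-4,-3.6,0]},{"xyz":[-4,-3.6,0]}]'
python3 - <<'E'
from h import *
o=shot("w2");t=ctrl.get_image("top")
a=cv2.resize(t[145:235,290:400,::-1],(440,360),interpolation=2)
b=cv2.resize(cv2.imread("pics/w2.png")[0:300,200:512],(360,360))
cv2.imwrite("pics/w2c.png",cv2.hconcat([a,b]))
E
```

```text
$[0]: bad value
```

View pics/w2c.png

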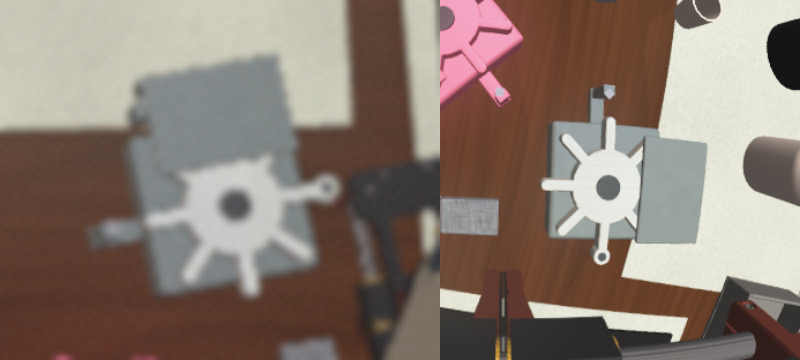

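Nothing moved, because every row needs "spin"; I'll add it. In this picture the wheel is still at its start.

```bash
python3 -m inch '[{"xyz":[0,0,3.5],"spin":0},{"xyz":[0,0,7],"spin":0},{"xyz":[0,0,10.5],"spin":0},{"xyz":[0,0,13.5],"spin":0},{"xyz":[0,0,16],"spin":0},{"xyz":[0,0,17],"spin":0},{"xyz":[0,0,17],"spin":0},{"xyz":[0,1.2,17],"spin":0},{"xyz":[0.1,2.4,17],"spin":0},{"xyz":[0.2,3.6,17],"spin":0},{"xyz":[0.2,3.6,17],"spin":0}]' &&
python3 -m inch '[{"xyz":[0.5,0,0],"spin":0},{"xyz":[1,0,0],"spin":0},{"xyz":[1.4,0,0],"spin":0},{"xyz":[1.8,0,0],"spin":0},{"xyz":[2.2,0,0],"spin":0},{"xyz":[2.6,0,0],"spin":0},{"xyz":[3,0,0],"spin":0},{"xyz":[3.4,0,0],"spin":0},{"xyz":[3.7,0,0],"spin":0},{"xyz":[4,0,0],"spin":0},{"xyz":[4,0,0],"spin":0}]' &&
python3 -m inch '[{"xyz":[0,-1.2,0],"spin":0},{"xyz":[0,-2.4,0],"spin":0},{"xyz":[0,-3.6,0],"spin":0},{"xyz":[-1.5,-3.6,0],"spin":0},{"xyz":[-3,-3.6,0],"spin":0},{"xyz":[-4,-3.6,0],"spin":0},{"xyz":[-4,-3.6,0],"spin":0}]'
python3 - <<'E'
from h import *
o=shot("w3");t=ctrl.get_image("top")
a=cv2.resize(t[145:235,290:400,::-1],(440,360),interpolation=2)
b=cv2.resize(cv2.imread("pics/w3.png")[0:300,200:512],(360,360))
cv2.imwrite("pics/w3c.png",cv2.hconcat([a,b]))
E
```

```text
t: 2.85
ee_pos: [463.1, -262.3, 53.4]
orientation: [1.969, 2.445, 0.002]
ft_force: [-1.0, -0.3, 0.0]
width: 0.3
t: 3.95
ee_pos: [454.0, -222.4, 53.1]
orientation: [1.97, 2.446, 0.002]
ft_force: [-0.6, 2.1, 0.3]
width: 0.4
t: 4.65
ee_pos: [428.6, -271.5, 53.3]
orientation: [1.971, 2.443, 0.002]
ft_force: [0.8, -0.1, 0.5]
width: 0.5
```

View pics/w3c.png

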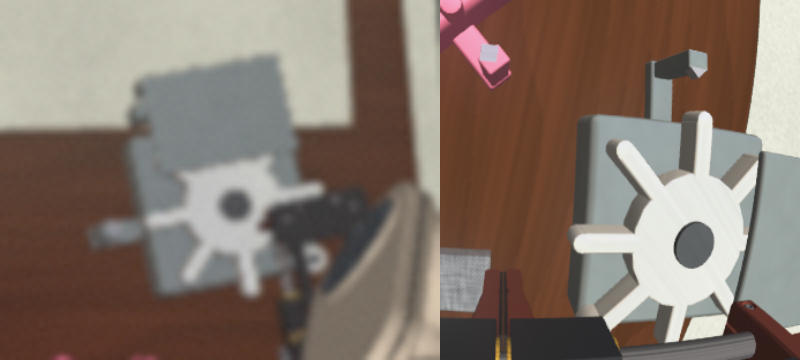

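Click one done: the eye is now on the front -y diagonal at crop (316,258), and the tally has not moved. Click two:

```bash
python3 -m inch '[{"xyz":[0,1.2,0],"spin":0},{"xyz":[0,2.4,0],"spin":0},{"xyz":[0.1,3.3,0],"spin":0},{"xyz":[0.6,3.3,0],"spin":0},{"xyz":[1.1,3.3,0],"spin":0},{"xyz":[1.5,3.3,0],"spin":0},{"xyz":[1.9,3.3,0],"spin":0},{"xyz":[2.3,3.3,0],"spin":0},{"xyz":[2.7,3.3,0],"spin":0},{"xyz":[3.1,3.3,0],"spin":0},{"xyz":[3.5,3.3,0],"spin":0},{"xyz":[3.8,3.3,0],"spin":0},{"xyz":[4.1,3.3,0],"spin":0},{"xyz":[4.2,3.3,0],"spin":0},{"xyz":[4.2,3.3,0],"spin":0}]' &&
python3 -m inch '[{"xyz":[0,-1.2,0],"spin":0},{"xyz":[0,-2.4,0],"spin":0},{"xyz":[0,-3.6,0],"spin":0},{"xyz":[-1.5,-3.6,0],"spin":0},{"xyz":[-3,-3.6,0],"spin":0},{"xyz":[-4.2,-3.6,0],"spin":0},{"xyz":[-4.2,-3.6,0],"spin":0}]'
python3 - <<'E'
from h import *
o=shot("w4");t=ctrl.get_image("top")
a=cv2.resize(t[145:235,290:400,::-1],(440,360),interpolation=2)
b=cv2.resize(cv2.imread("pics/w4.png")[0:300,200:512],(360,360))
cv2.imwrite("pics/w4c.png",cv2.hconcat([a,b]))
E
```

```text
t: 6.25
ee_pos: [450.4, -221.1, 52.9]
orientation: [-1.971, -2.446, -0.002]
ft_force: [-0.2, 0.5, 0.8]
width: 0.9
t: 6.95
ee_pos: [425.6, -272.3, 53.0]
orientation: [1.972, 2.443, 0.003]
ft_force: [0.1, 0.8, 0.2]
width: 0.5
```

View pics/w4c.png

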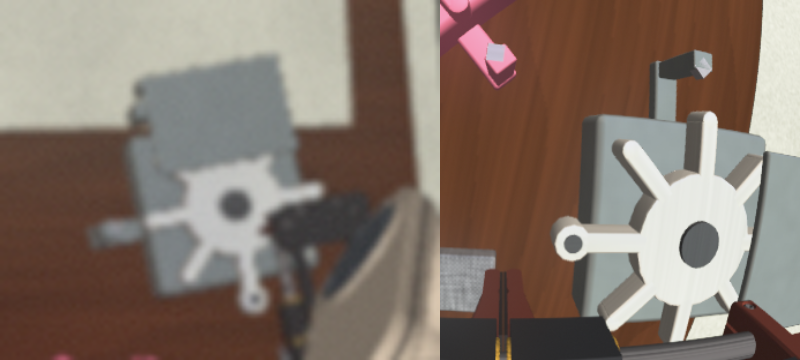

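Click two done: the eye is at the front (crop right (572,243)). Click three, on the long arm itself:

```bash
python3 -m inch '[{"xyz":[0,1.2,0],"spin":0},{"xyz":[0,2.4,0],"spin":0},{"xyz":[0,3.6,0],"spin":0},{"xyz":[0.6,3.6,0],"spin":0},{"xyz":[1.1,3.6,0],"spin":0},{"xyz":[1.5,3.6,0],"spin":0},{"xyz":[1.9,3.6,0],"spin":0},{"xyz":[2.3,3.6,0],"spin":0},{"xyz":[2.7,3.6,0],"spin":0},{"xyz":[3.1,3.6,0],"spin":0},{"xyz":[3.5,3.6,0],"spin":0},{"xyz":[3.8,3.6,0],"spin":0},{"xyz":[4.1,3.6,0],"spin":0},{"xyz":[4.2,3.6,0],"spin":0},{"xyz":[4.2,3.6,0],"spin":0}]' &&
python3 -m inch '[{"xyz":[0,-1.2,0],"spin":0},{"xyz":[0,-2.4,0],"spin":0},{"xyz":[0,-3.4,0],"spin":0},{"xyz":[-1.5,-3.4,0],"spin":0},{"xyz":[-3,-3.4,0],"spin":0},{"xyz":[-4.2,-3.4,0],"spin":0},{"xyz":[-4.2,-3.4,0],"spin":0}]'
python3 - <<'E'
from h import *
o=shot("w5");t=ctrl.get_image("top")
a=cv2.resize(t[145:235,290:400,::-1],(440,360),interpolation=2)
b=cv2.resize(cv2.imread("pics/w5.png")[0:300,200:512],(360,360))
cv2.imwrite("pics/w5c.png",cv2.hconcat([a,b]))
E
```

```text
t: 8.55
ee_pos: [450.5, -221.4, 52.7]
orientation: [-1.972, -2.445, -0.002]
ft_force: [-0.8, 0.0, -0.6]
width: 0.6
t: 9.25
ee_pos: [427.5, -272.2, 52.9]
orientation: [1.973, 2.442, 0.002]
ft_force: [-0.6, -0.1, -0.5]
width: 0.5
```

View pics/w5c.png

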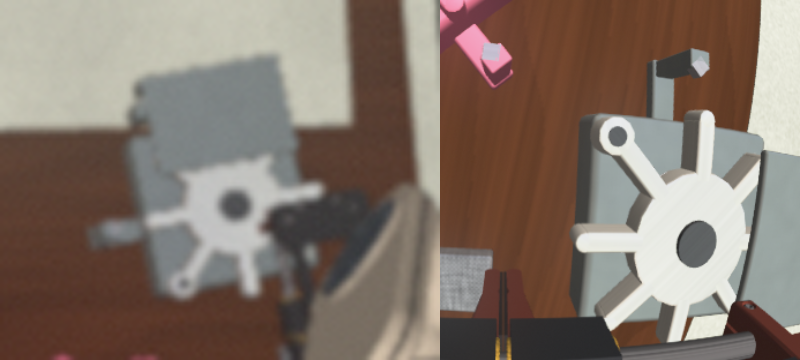

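Click three done: the eye is one click short, on the +y front diagonal (616,136). Now the last click, then I'll withdraw and rise.

```bash
python3 -m inch '[{"xyz":[0,1.2,0],"spin":0},{"xyz":[0,2.4,0],"spin":0},{"xyz":[0,3.4,0],"spin":0},{"xyz":[0.6,3.4,0],"spin":0},{"xyz":[1.1,3.4,0],"spin":0},{"xyz":[1.5,3.4,0],"spin":0},{"xyz":[1.9,3.4,0],"spin":0},{"xyz":[2.3,3.4,0],"spin":0},{"xyz":[2.7,3.4,0],"spin":0},{"xyz":[3.1,3.4,0],"spin":0},{"xyz":[3.5,3.4,0],"spin":0},{"xyz":[3.8,3.4,0],"spin":0},{"xyz":[4.1,3.4,0],"spin":0},{"xyz":[4.2,3.4,0],"spin":0},{"xyz":[4.2,3.4,0],"spin":0}]' &&
python3 -m inch '[{"xyz":[0,-1.2,0],"spin":0},{"xyz":[0,-2.4,0],"spin":0},{"xyz":[0,-3.5,0],"spin":0},{"xyz":[-1.5,-3.5,-1],"spin":0},{"xyz":[-3,-3.5,-4],"spin":0},{"xyz":[-4.2,-3.5,-8],"spin":0},{"xyz":[-4.2,-3.5,-12],"spin":0},{"xyz":[-4.2,-3.5,-16],"spin":0},{"xyz":[-4.2,-3.5,-17],"spin":0},{"xyz":[-4.2,-3.5,-17],"spin":0},{"xyz":[-4.2,-3.5,-17],"spin":0},{"xyz":[-4.2,-3.5,-17],"spin":0}]'
python3 - <<'E'
from h import *
o=shot("w6");t=ctrl.get_image("top")
cv2.imwrite("pics/top6.png",t[:,:,::-1])
a=cv2.resize(t[145:235,290:400,::-1],(440,360),interpolation=2)
b=cv2.resize(cv2.imread("pics/w6.png")[0:300,200:512],(360,360))
cv2.imwrite("pics/w6c.png",cv2.hconcat([a,b]))
d=cv2.absdiff(t[:,:,::-1].copy(),cv2.imread("pics/top0.png")).max(2)
m=(d>50).astype(np.uint8);n,l,s,c=cv2.connectedComponentsWithStats(m);print([tuple(map(int,r)) for r in s[1:] if r[4]>8])
E
```

```text
t: 10.85
ee_pos: [450.5, -221.7, 52.5]
orientation: [-1.972, -2.444, -0.002]
ft_force: [0.7, 0.4, 0.5]
width: 0.4
t: 12.05
ee_pos: [423.9, -269.8, 220.6]
orientation: [-1.971, -2.441, -0.002]
ft_force: [0.1, 0.1, -0.1]
width: 0.5
[(412, 181, 19, 40, 189), (394, 184, 12, 60, 454), (369, 188, 6, 8, 34), (417, 189, 61, 79, 1079), (414, 193, 6, 12, 23), (405, 200, 64, 78, 954), (425, 206, 37, 30, 400), (355, 214, 110, 170, 9694), (402, 242, 5, 12, 24), (375, 258, 4, 6, 13), (402, 258, 53, 28, 422), (420, 262, 14, 8, 62), (459, 277, 4, 6, 18), (376, 286, 3, 11, 28), (238, 337, 69, 16, 789), (230, 353, 72, 31, 1439), (216, 365, 12, 19, 52), (304, 373, 47, 11, 290), (211, 381, 4, 3, 9)]
```

View pics/w6c.png

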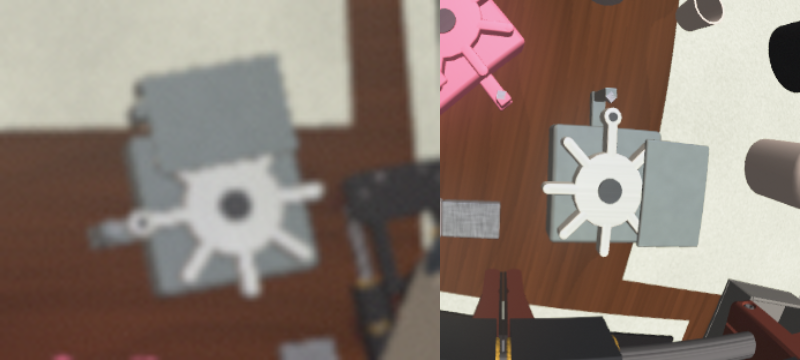

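The eye rests at the pointer (top crop (143,222)), the wheel is in its click, and the tally is where it was.

```bash
python3 -c "
from workcell import ctrl
print(ctrl.close_job())"
```

```text
the job is handed in; nothing more can be done
None
```

The sheet tally is back at its start mark, and I handed the job in after about 12 s of the 48 s. I used the closed fingertips to flick the front arm of the wheel clockwise four times, one click each, checking with a picture after every flick.

- **Wheel:** the last pictures show the long arm with the round eye in its click at the pointer. It did not run past.
- **Tally:** the case shows no visible shift from the first picture. The highest force read at the end of a move was about 2 N.
- **Robot:** the arm was raised clear to about 220 mm and touching nothing.
- **Other things:** away from the arm and its shadow, comparing the first and last top pictures found no change but the wheel. Around the brush, the arm in view gave small differences; the brush lies where it did in the wrist view, and the finger passed about 50 mm above the table there.

One early move call was refused because its rows had no "spin" value; nothing moved, and I sent it again with that added.

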